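# Lock the kiln-door clamp with its hitch pin

### The job

Lock the kiln-door clamp onto its stub shaft: take the hitch pin (the one with the wire loop) out of the wooden block and push it fully home through the slanting cross hole of the shaft, with its open loop on the side of the shaft's free end. Then swing the sprung loop over the shaft end until it snaps shut round it, let go, and leave the plain pin and the other things on the bench where they are.

Things in the scene. Friction and masses are not known exactly. Their poses are not given: they have to be found in the camera images.
- pin_head (a point): Hitch pin, steel, 120 mm, 0.3 kg, upright and loose in a wooden block (66 mm high). Point: on its axis at grip height, 102 mm above its tip. z: along the pin to its head; x: towards the side where the open loop stands out; y: along the loop's hinge, 30 mm below this point. Head: bar 26 (x) by 22 (y) mm, from 36 mm below to 18 mm above this point. Keep fingertips over 5 mm above the hinge.
- loop_bow (a point): Middle of the loop's bow, on the wire's centre line, 68 mm from the hinge; moves with the loop, x away from the hinge. Loop: U of 7 mm wire, legs 27 mm either side of the pin (wire centres), the bow's straight middle 28 mm long. At the start the loop stands out at right angles to the pin.
- loop (a joint): Angle of the loop about its hinge: 0 = open, at right angles to the pin; grows as the bow swings down towards the tip; 1.42 = shut, bow beside the shank near its tip. Over-centre spring: holds it open up to 0.785 and snaps it shut beyond; pushing takes about 1.5 N at the bow.
- hole_mouth (a point): Centre of the upper mouth of the cross hole (18 mm, through) in the stub shaft of a fixed steel bracket; 144 mm above the bench. z: out of the hole along its axis, 35 degrees from vertical, roughly towards the robot; x: along the level shaft to its free end, 24 mm from the axis. Shaft here 34 mm square. At -x: clamp eye (64 mm diameter) from 56 mm, upright plate 175 mm high from 86 mm.
- pin_shoulder (a point): Centre of the underside of the hitch pin's round shoulder (30 mm diameter, 8 mm thick), on its axis, 44 mm below pin_head, same axes; lies at hole_mouth when the pin is home. Shank below it: 14 mm diameter, 58 mm long, the last 8 mm tapering to 6 mm. The loop's hinge is 14 mm above it.
- plain_pin: Bystander: a plain round-headed pin without loop (head 30 mm diameter, 58 mm high), standing in the block's other hole, 100 mm from the hitch pin. Origin at the underside of its head, 66 mm above the bench.
- plaque: Bystander: round clay relief plaque, 124 mm diameter, 31 mm high, flat on the bench. Origin under its centre.
- fire_brick: Bystander: red half brick, 110 x 100 x 55 mm, flat on the bench. Origin under its centre.
- kiln_prop: Bystander: white ceramic kiln prop, a waisted cylinder 60 mm diameter and 80 mm high, upright. Origin under its centre.

How it is judged:
On the way, in this order (a step that is already met when the one before it is completed fails the run):
1. the hitch pin is fully home in the cross hole, its open loop on the side of the shaft's free end (distance between pin_shoulder and hole_mouth below 0.007 m and angle between the z axis of pin_shoulder and the z axis of hole_mouth, either way round below 0.15 rad and x of loop_bow in the frame of hole_mouth above 0.04 m and value of joint loop below 0.6 rad), for 0.2 s.
2. the loop is swung over the shaft end and shut (value of joint loop above 1.3 rad and z of loop_bow in the frame of hole_mouth below -0.038 m), for 0.2 s.
At the end, for the whole second after the job is handed in: Pin shoulder within 7 mm of the hole's mouth, pin within 0.15 rad of the hole's axis; loop shut (above 1.3) and still, bow over 38 mm below the mouth along the hole, on the free-end side; bystanders within 20 mm of their starts (all of step 2 and distance between pin_shoulder and hole_mouth below 0.007 m and angle between the z axis of pin_shoulder and the z axis of hole_mouth, either way round below 0.15 rad and x of loop_bow in the frame of hole_mouth above 0 m and velocity of joint loop between -0.1 and 0.1 rad/s and distance of each of plain_pin, plaque, fire_brick, kiln_prop from where it was at the start of the episode below 0.02 m); the robot touches nothing.
It fails at once if a bystander is knocked or carried off (distance of any of plain_pin, plaque, fire_brick, kiln_prop from where it was at the start of the episode above 0.03 m).
It also fails if it takes over 59 s, if anything falls off the work surface, if the arm or the gripper's body presses on something with over 40 N, if the wrist force passes 120 N, or if a joint passes its speed limit or range.

### The arm

A 6-joint arm with a two-finger parallel gripper is mounted at the origin on the work surface. World frame = base frame: x ahead of the robot, y to its left, z up, the work surface at z = 0. Lengths are in m, angles in rad, forces in N, time in s.
With the tool pointing down it reaches from about 0.375 to 0.9 m from the base axis. Payload 3.1 kg.
Tool frame: the origin (TCP) lies where the fingers leave the gripper's body, on its centre line; the fingertips stand manip.tip_reach ahead of it and the grasp point (between the pads) lies 54 mm ahead of it (manip.tip_reach is the distance from the TCP to the fingertips, in m); z points along the fingers, y is the direction in which the jaws open and shut (so a half turn about z gives the same grasp; the last joint's range is limited). The gripper opens to 85 mm and grips with 20 to 120 N. Pads are 22 mm wide; open, the fingers measure 114 mm over their backs; the gripper's body (76 mm by 85 mm) begins 54 mm behind the grasp point. The pads swing forward as they close: fully open they stand 13 mm farther back than shut.
Start: joints at [1.008, 0.527, 1.433, -0, 1.181, -0.178], TCP at [0.235, 0.579, 0.304] pointing down, gripper open.
Joint ranges: [-3.08, 3.08], [-0.75, 2.2], [0.22, 2.44], [-1.43, 4.57], [0, 2.65], [-2.85, 2.85]. Speed limits (rad/s): [2.79, 2.79, 3.14, 3.14, 3.14, 3.14].

### API

Orientations are given as a unit quaternion [x, y, z, w].
In Python, from station import manip, cams, order gives the robot as it stands. The module is installed in compiled form; this text tells all that it offers.
- The arm moves only by the tool drive_tool, never from a script. Its arguments are lists of equal length, an entry for each row: "linear": the shift along the tool's x, y, z in mm, a list of three; "rot": the turn, a rotation vector about the tool's x, y, z in degrees, a list of three; "hand": the finger opening in mm, from 0 to 85.4. A call has 1 to 20 rows; each row shifts and turns the pose as measured when the row begins, along the tool's axes as they then stand; what a row does not reach is not made up. A row lasts 1/12 s, in which the tool goes at most 41.7 mm and 7.16 degrees, less where a joint would pass 70% of its speed; a pose out of reach is approached as far as the arm can. A call with a gripper value outside its range is refused whole. The fingers move at their own pace and stop on an object; "force" is the grip in N (left out, the last holds). Time passes only in rows, so rows that do not move let the fingers close. It gives the time, the measured TCP pose, the force and the opening at its end, in the units of the state.
- manip.sense(): the state, without advancing time (a new reading comes with each control period).
- cams.snapshot(name): name is "scene" or "top" or "wrist"; returns the picture (384x512x3 uint8, red, green, blue); there is no depth.
- cams.camera_model(name): a dict with "vfov" (degrees; the focal length in pixels is half the picture's height over the tangent of half this angle, whatever the lens; pixels are square), "cx", "cy" (the principal point, pixels), "rvec" (rotation vector, rad) and "tvec" (3), from world to camera coordinates, as OpenCV has them. Camera axes: x right, y down, z forward; pixel columns grow to the right and rows downward; lengths in m; the calibration is good to about 2 mm. A picture is of the moment at which its call begins: read the wrist's pose just before it. camera_model takes no time and is no camera call; for the wrist camera it gives the pose at the moment of the call.
- order.sign_off(): hands the job in, once; it reports no verdict.
Trained networks look in the newest picture that a camera, given by its name, has taken for a name from the list of things; names that differ only in an ending like _2 or _b are one class to them, and where a whole thing is asked for, a point or a joint stands for the part that bears it (a point fixed in the world has none). Each returns a list of dicts, best first, with "score" (0 to 1); they miss things now and then, are a little off and sometimes report something else, mostly with a low value. They report only what shows in the picture. A call takes as long as a camera call.
- cams.regions_of(label, camera): "pixels" (384x512 bool, what is visible of it) and "rect" ([left, top, right, bottom] in pixels, round what is visible of it).
- cams.spot_point(label, camera): "at" ([column, row] in pixels: a listed point, or the origin of a listed thing).
The state is a dict: "t": time; "q": joint angles; "qd": joint speeds; "tau": joint torques, N m; "tcp_pos": TCP position; "tool_rot": TCP orientation; "force": force on the tool from outside, world axes, zero at the start; "ft_torque": the same for the moment, N m; "finger_gap": opening from 0.0 (shut) to 1.0 (fully open).
Only numpy, scipy, OpenCV 4.12 (cv2) and the standard library are available. Lean on these libraries where they do the work, as an engineer would, in place of code of your own. Each camera call takes 0.05 s, during which the arm holds its last target. There are 200 camera calls.

## Working session

There is one attempt and no reset: what is moved stays moved. The work goes in short steps, Python scripts to look and compute and a tool call to move; the robot and the scene stay as the last step left them, time stands still between calls to the robot, and variables do not carry over. Pictures are saved under pics/ and viewed, about 8 in all and at most 12, crops included, and the job is handed in when it is done.

Besides the shell and the picture viewer there is one more tool, called after "Call:" in YAML: its name, and indented under it one key for each argument. drive_tool: Moves the arm, as the interface text tells. Its arguments: {"type":"object","properties":{"linear":{"type":"array","items":{"type":"array","items":{"type":"number"}}},"rot":{"type":"array","items":{"type":"array","items":{"type":"number"}}},"hand":{"type":"array","items":{"type":"number"}},"force":{"type":"number"}},"required":["linear","rot","hand"]}

```bash
mkdir -p pics
cat > h.py <<'E'
import numpy as np, cv2
from station import manip, cams, order
from scipy.spatial.transform import Rotation as R
def model(n):
    m=cams.camera_model(n); f=192/np.tan(np.radians(m["vfov"])/2)
    K=np.array([[f,0,m["cx"]],[0,f,m["cy"]],[0,0,1]]); 
    return K,R.from_rotvec(np.ravel(m["rvec"])).as_matrix(),np.ravel(m["tvec"])
def ray(M,p):
    K,r,t=M; d=r.T@np.linalg.inv(K)@np.array([p[0],p[1],1.]); return -r.T@t,d/np.linalg.norm(d)
def proj(M,X):
    K,r,t=M; c=K@(r@np.asarray(X)+t); return c[:2]/c[2]
def tri(rs):
    A=sum(np.eye(3)-np.outer(d,d) for o,d in rs); b=sum((np.eye(3)-np.outer(d,d))@o for o,d in rs)
    X=np.linalg.solve(A,b); return X,[np.linalg.norm(np.cross(X-o,d)) for o,d in rs]
def onz(M,p,z):
    o,d=ray(M,p); return o+d*(z-o[2])/d[2]
def snap(n,fn=None):
    M=model(n); im=cams.snapshot(n)
    if fn: cv2.imwrite("pics/"+fn,im[:,:,::-1])
    return M,im
E
cat > a.py <<'E'
from h import *
np.set_printoptions(precision=4,suppress=True)
ims=[];Ms={};P={}
names=["pin_head","loop_bow","hole_mouth","pin_shoulder","plain_pin","plaque","fire_brick","kiln_prop"]
for c in["scene","top","wrist"]:
    Ms[c],im=snap(c,"a_"+c+".png")
    for n in names:
        l=cams.spot_point(n,c); P[c,n]=l
        print(c,n,[(np.round(x["at"]).tolist(),round(x["score"],2)) for x in l[:3]])
for n in names:
    rs=[ray(Ms[c],P[c,n][0]["at"]) for c in Ms if P[c,n] and P[c,n][0]["score"]>.4]
    if len(rs)>1: print(n,*tri(rs))
s=manip.sense();print(s["tcp_pos"],s["tool_rot"],s["force"],manip.tip_reach,s["t"])
for c in Ms: print(c, -Ms[c][1].T@Ms[c][2], Ms[c][1][2])
E
python3 a.py
```

```text
scene pin_head [([181.0, 168.0], 0.59)]
scene loop_bow [([159.0, 182.0], 0.68)]
scene hole_mouth [([301.0, 179.0], 0.69)]
scene pin_shoulder [([180.0, 180.0], 0.52)]
scene plain_pin [([174.0, 201.0], 0.5)]
scene plaque []
scene fire_brick [([130.0, 250.0], 0.68)]
scene kiln_prop [([205.0, 268.0], 0.73)]
top pin_head [([342.0, 236.0], 0.54)]
top loop_bow [([366.0, 230.0], 0.52)]
top hole_mouth [([212.0, 197.0], 0.67), ([368.0, 233.0], 0.51)]
top pin_shoulder [([339.0, 243.0], 0.84), ([211.0, 198.0], 0.63)]
top plain_pin [([339.0, 204.0], 0.58), ([216.0, 197.0], 0.33), ([366.0, 165.0], 0.17)]
top plaque [([131.0, 211.0], 0.86)]
top fire_brick [([368.0, 167.0], 0.82)]
top kiln_prop [([299.0, 147.0], 0.86)]
wrist pin_head []
wrist loop_bow []
wrist hole_mouth []
wrist pin_shoulder []
wrist plain_pin []
wrist plaque [([211.0, 348.0], 0.71)]
wrist fire_brick []
wrist kiln_prop []
pin_head [ 0.4936 -0.1833  0.1176] [np.float64(0.0017666183639200776), np.float64(0.0017666183639199946)]
loop_bow [ 0.5204 -0.2477  0.08  ] [np.float64(0.0016543824853145327), np.float64(0.0016543824853145711)]
h
[... 193 characters left out ...]
7721305431747251)]
plain_pin [ 0.5836 -0.1781  0.0656] [np.float64(0.001554772708653458), np.float64(0.0015547727086533659)]
plaque [ 0.5059  0.3925 -0.0158] [np.float64(0.0009282052773404715), np.float64(0.0009282052773402113)]
fire_brick [ 0.7205 -0.2604 -0.0031] [np.float64(6.170965798208371e-05), np.float64(6.170965798203928e-05)]
kiln_prop [ 0.7513 -0.0537  0.0007] [np.float64(0.0043661255752498645), np.float64(0.004366125575249786)]
[0.2346 0.5793 0.3039] [ 0.1912  0.9815 -0.     -0.    ] [-0.4703 -0.1769 -0.5471] 0.0726 1.35
scene [1.4777 0.2432 0.7531] [-0.8029 -0.1735 -0.5704]
top [0.3172 0.0223 1.2384] [ 0.2369  0.0278 -0.9711]
wrist [0.1597 0.6095 0.3722] [ 0.2908 -0.1164 -0.9497]
```

Run:
```python
import cv2,numpy as np
a=cv2.imread("pics/a_scene.png")[120:320,90:390];b=cv2.imread("pics/a_top.png")[110:290,90:420]
a=cv2.resize(a,(450,300));b=cv2.resize(b,(550,300))
a=cv2.resize(cv2.imread("pics/a_scene.png")[130:250,100:370],(780,347))
b=cv2.resize(cv2.imread("pics/a_top.png")[160:262,160:420],(780,306))[:250]
cv2.imwrite("pics/c1.png",np.vstack([a,b]))
```

```text
(no output)
```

View pics/c1.png

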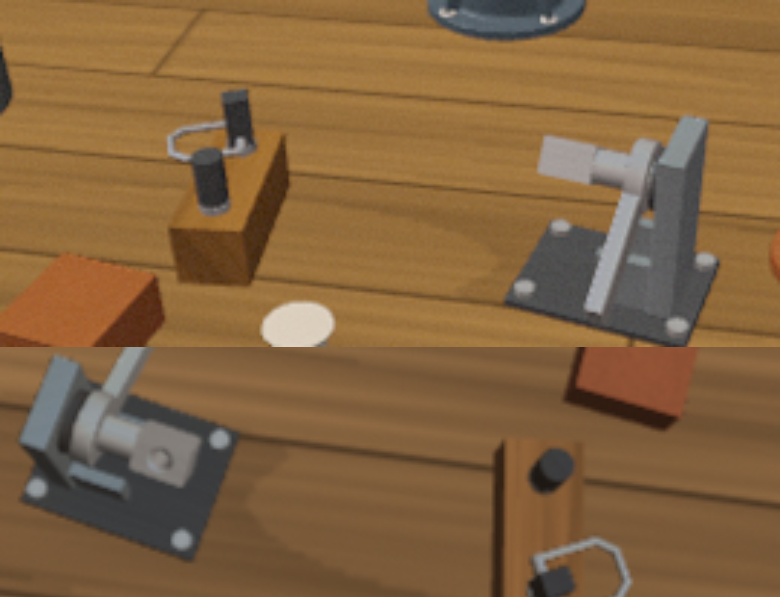

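The free end of the shaft points to −y and slightly towards the robot. The loop's bow points to −y and slightly away. I'll go over the shaft for a closer look.

Call:
drive_tool:
  linear:
    - [-31,-23,-2]
    - [-31,-23,-2]
    - [-31,-23,-2]
    - [-31,-23,-2]
    - [-31,-23,-2]
    - [-31,-23,-2]
    - [-31,-23,-2]
    - [-31,-23,-2]
    - [-31,-23,-2]
    - [-31,-23,-2]
    - [-31,-23,-2]
    - [-31,-23,-2]
    - [-31,-23,-2]
    - [0,0,0]
  rot:
    - [0,0,0]
    - [0,0,0]
    - [0,0,0]
    - [0,0,0]
    - [0,0,0]
    - [0,0,0]
    - [0,0,0]
    - [0,0,0]
    - [0,0,0]
    - [0,0,0]
    - [0,0,0]
    - [0,0,0]
    - [0,0,0]
    - [0,0,0]
  hand: [85,85,85,85,85,85,85,85,85,85,85,85,85,85]

```text
t: 2.52
tcp_pos: [0.5096, 0.1362, 0.3315]
tool_rot: [0.186, 0.982, 0.004, 0.005]
force: [0.4, -0.3, 0.8]
finger_gap: 0.994
```

```bash
cat > b.py <<'E'
from h import *
import sys
np.set_printoptions(precision=4,suppress=True)
fn,names=sys.argv[1],sys.argv[2:]
M,im=snap("wrist",fn)
for n in names:
    l=cams.spot_point(n,"wrist")
    print(n,[(np.round(x["at"],1).tolist(),round(x["score"],2)) for x in l[:3]])
    if l: 
        z={"hole_mouth":.144,"pin_head":.110,"pin_shoulder":.066,"loop_bow":.080,"plain_pin":.066}[n]
        print("   on plane",z,onz(M,l[0]["at"],z))
s=manip.sense();print(s["t"],s["tcp_pos"],s["tool_rot"],s["q"],s["force"],s["finger_gap"])
np.savez("pics/"+fn+".npz",K=M[0],r=M[1],t=M[2])
cv2.imwrite("pics/big_"+fn,cv2.resize(im[:,:,::-1],(768,576),interpolation=cv2.INTER_CUBIC))
E
python3 b.py w1.png hole_mouth
```

```text
hole_mouth [([281.4, 208.0], 0.71)]
   on plane 0.144 [0.5404 0.1526 0.144 ]
2.6167 [0.5058 0.1401 0.3307] [0.1852 0.9827 0.0047 0.0023] [ 0.0535  0.357   1.6545  0.0089  1.1233 -1.1484] [-0.3889 -0.1787 -0.8229] 0.9927283350185895
```

View pics/big_w1.png

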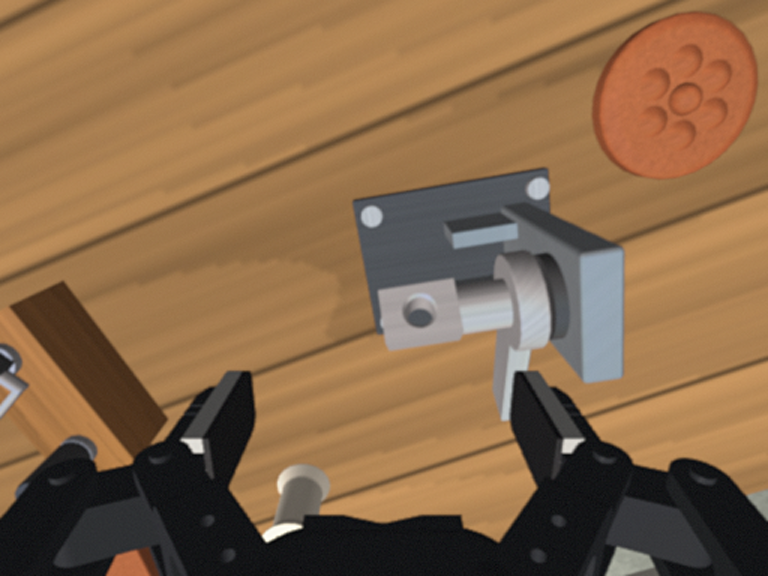

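```bash
cat > c.py <<'E'
from h import *
from scipy.optimize import least_squares
np.set_printoptions(precision=4,suppress=True)
d=np.load("pics/w1.png.npz");M=(d["K"],d["r"],d["t"])
def frame(h,tilt=np.radians(35)):
    x=np.array([np.cos(h),np.sin(h),0]); n=np.array([-np.sin(h),np.cos(h),0]); n=n if n[0]<0 else -n
    z=np.cos(tilt)*np.array([0,0,1])+np.sin(tilt)*n
    return np.c_[x,np.cross(z,x),z]
px=np.array([[378,290],[387,350],[463,340],[455,279]])/1.5
hm=np.array([281.4,208])
a,b=[onz(M,np.array(p)/1.5,.01) for p in([548,168],[355,200])]
print("plate edge heading",np.degrees(np.arctan2(*(b-a)[1::-1])))
def f(p,out=0):
    F=frame(p[3]);q=[proj(M,p[:3]+F@np.array(c)) for c in([.024,-.017,0],[.024,.017,0],[-.024,.017,0],[-.024,-.017,0])]
    # allow either y sign by sorting with image row
    q[:2]=sorted(q[:2],key=lambda v:v[1]);q[2:]=sorted(q[2:],key=lambda v:-v[1])
    r=np.array(q)-px
    return np.r_[r.ravel(),2*(proj(M,p[:3])-hm),(p[2]-.144)*2000]
s=least_squares(f,[.54,.153,.144,np.radians(-105)])
print(s.x,np.degrees(s.x[3]),s.fun);print(frame(s.x[3]))
E
python3 c.py
```

```text
plate edge heading -102.2744540490508
[ 0.5409  0.1519  0.1441 -1.8077] -103.57359977851924 [ 0.8915  1.2523 -0.7015 -2.8974  1.3796 -3.1267  0.4781  1.7141 -1.0231
  1.5375  0.2346]
[[-0.2347  0.7963 -0.5576]
 [-0.9721 -0.1923  0.1346]
 [ 0.      0.5736  0.8192]]
```

Call:
drive_tool:
  linear:
    - [-12.5,-38.5,3]
    - [-12.5,-38.5,3]
    - [-12.5,-38.5,3]
    - [-12.5,-38.5,3]
    - [-12.5,-38.5,3]
    - [-12.5,-38.5,3]
    - [-12.5,-38.5,3]
    - [-12.5,-38.5,3]
    - [0,0,0]
    - [0,0,0]
    - [0,0,0]
    - [0,0,0]
    - [0,0,0]
    - [0,0,0]
    - [0,0,0]
    - [0,0,0]
  rot:
    - [0,0,0]
    - [0,0,0]
    - [0,0,0]
    - [0,0,0]
    - [0,0,0]
    - [0,0,0]
    - [0,0,0]
    - [0,0,0]
    - [0,0,6.5]
    - [0,0,6.5]
    - [0,0,6.5]
    - [0,0,6.5]
    - [0,0,6.5]
    - [0,0,6.5]
    - [0,0,6.5]
    - [0,0,0]
  hand: [85,85,85,85,85,85,85,85,85,85,85,85,85,85,85,85]

```text
t: 3.95
tcp_pos: [0.4854, -0.1674, 0.2998]
tool_rot: [0.552, 0.834, 0.01, -0.006]
force: [0.4, -0.4, 0.2]
finger_gap: 0.995
```

```bash
python3 b.py w2.png pin_head loop_bow pin_shoulder plain_pin
```

```text
pin_head [([245.2, 210.1], 0.57)]
   on plane 0.11 [ 0.4864 -0.1879  0.11  ]
loop_bow [([247.3, 257.7], 0.65)]
   on plane 0.08 [ 0.5134 -0.2488  0.08  ]
pin_shoulder [([244.2, 196.4], 0.87)]
   on plane 0.066 [ 0.485  -0.1897  0.066 ]
plain_pin [([329.8, 218.0], 0.77), ([481.7, 157.1], 0.22)]
   on plane 0.066 [ 0.5809 -0.1763  0.066 ]
4.2 [ 0.4856 -0.1689  0.2999] [ 0.5507  0.8347  0.0095 -0.0059] [-0.5609  0.3864  1.7087  0.0221  1.0579 -0.9763] [ 0.634  -0.3743  0.0879] 0.9967009362082385
```

View pics/big_w2.png

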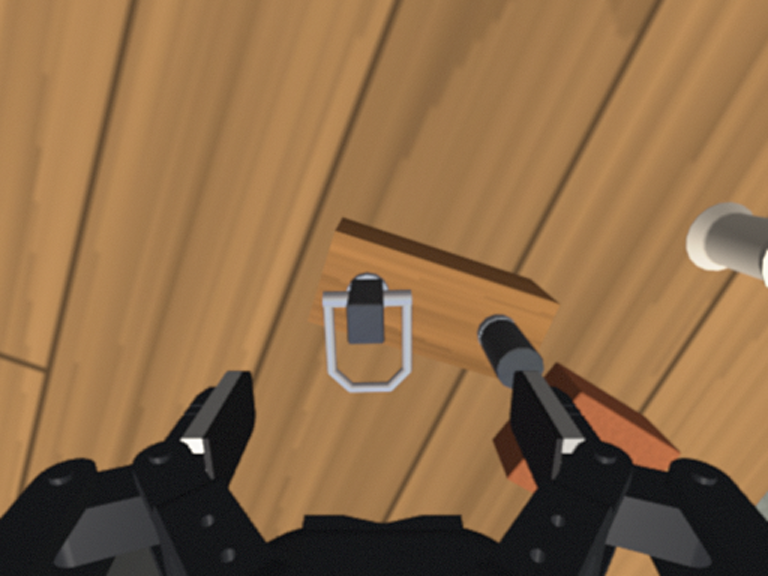

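```bash
cat > g.py <<'E'
from h import *
np.set_printoptions(precision=2,suppress=True)
def go(pos,Rt):
    s=manip.sense();r=R.from_quat(s["tool_rot"]).as_matrix()
    print("t",s["t"],"d_tool mm",1000*r.T@(np.asarray(pos)-s["tcp_pos"]),"rot deg",np.degrees(R.from_matrix(r.T@Rt).as_rotvec()),"F",s["force"])
def down(hx): # tool down with tool x heading hx deg
    h=np.radians(hx);x=np.array([np.cos(h),np.sin(h),0]);z=np.array([0,0,-1.]);return np.c_[x,np.cross(z,x),z]
E
python3 -c "
from g import *
go([.486,-.189,.166],down(114))"
```

```text
t 4.2 d_tool mm [-21.37  -8.79 133.45] rot deg [ 0.55 -1.16 -0.83] F [ 0.63 -0.37  0.09]
```

Call:
drive_tool:
  linear:
    - [-20,-8.5,0]
    - [0,0,0]
    - [0,0,30]
    - [0,0,30]
    - [0,0,20]
    - [0,0,0]
  rot:
    - [0.5,-1.2,-0.8]
    - [0,0,0]
    - [0,0,0]
    - [0,0,0]
    - [0,0,0]
    - [0,0,0]
  hand: [65,65,65,65,65,65]

```text
t: 4.7
tcp_pos: [0.4882, -0.1912, 0.2198]
tool_rot: [0.542, 0.84, 0.001, 0.005]
force: [-0.4, -0.3, 0.2]
finger_gap: 0.761
```

```bash
python3 -c "
from g import *
go([.486,-.189,.166],down(114))"; python3 b.py w3.png pin_head loop_bow pin_shoulder
```

```text
t 4.7 d_tool mm [ 3.26 -1.42 53.79] rot deg [0.37 0.42 0.32] F [-0.41 -0.32  0.21]
pin_head [([254.1, 219.0], 0.64)]
   on plane 0.11 [ 0.4877 -0.1895  0.11  ]
loop_bow [([255.3, 279.4], 0.8)]
   on plane 0.08 [ 0.5162 -0.2501  0.08  ]
pin_shoulder [([246.3, 193.8], 0.81)]
   on plane 0.066 [ 0.4815 -0.1901  0.066 ]
4.9 [ 0.4906 -0.1927  0.2242] [0.5422 0.8402 0.0005 0.0096] [-0.587   0.5069  1.7659  0.0018  0.8496 -1.0129] [-0.4915  0.6987 -0.0269] 0.7620346617043381
```

```bash
python3 -c "
from g import *
go([.4865,-.190,.166],down(114))
for i in range(3): cams.snapshot('top'); go([.4865,-.190,.166],down(114))"
```

```text
t 4.9 d_tool mm [ 5.04 -3.26 58.06] rot deg [0.65 0.89 0.33] F [-0.49  0.7  -0.03]
t 4.95 d_tool mm [ 5.18 -3.35 58.32] rot deg [0.67 0.93 0.33] F [ 0.9   0.36 -0.26]
t 5.0 d_tool mm [ 5.22 -3.33 58.4 ] rot deg [0.68 0.95 0.33] F [ 0.34 -1.25  0.04]
t 5.05 d_tool mm [ 5.15 -3.26 58.33] rot deg [0.67 0.94 0.33] F [ 0.08 -0.6   0.59]
```

Call:
drive_tool:
  linear:
    - [5,-3.3,15]
    - [0,0,15]
    - [0,0,12]
    - [0,0,8]
    - [0,0,4]
    - [0,0,0]
    - [0,0,0]
  rot:
    - [0.6,0.9,0.3]
    - [0,0,0]
    - [0,0,0]
    - [0,0,0]
    - [0,0,0]
    - [0,0,0]
    - [0,0,0]
  hand: [65,65,65,65,65,65,65]

```text
t: 5.63
tcp_pos: [0.4859, -0.1895, 0.1691]
tool_rot: [0.545, 0.839, 0.0, 0.002]
force: [-0.9, 0.2, -0.2]
finger_gap: 0.756
```

```bash
python3 b.py w4.png pin_head loop_bow; python3 -c "
from g import *
go([.4865,-.190,.166],down(114))"
```

```text
pin_head [([254.4, 264.1], 0.79)]
   on plane 0.11 [ 0.4855 -0.1889  0.11  ]
loop_bow [([255.2, 326.7], 0.88)]
   on plane 0.08 [ 0.5127 -0.2487  0.08  ]
5.7833 [ 0.4863 -0.1898  0.1697] [0.5448 0.8386 0.0004 0.0028] [-0.5867  0.5965  1.8089  0.0012  0.7307 -1.0061] [ 0.6671  0.3386 -0.5427] 0.7644991532688108
t 5.7833 d_tool mm [-0.3   0.11  3.71] rot deg [ 0.21  0.24 -0.02] F [ 0.67  0.34 -0.54]
```

View pics/big_w4.png

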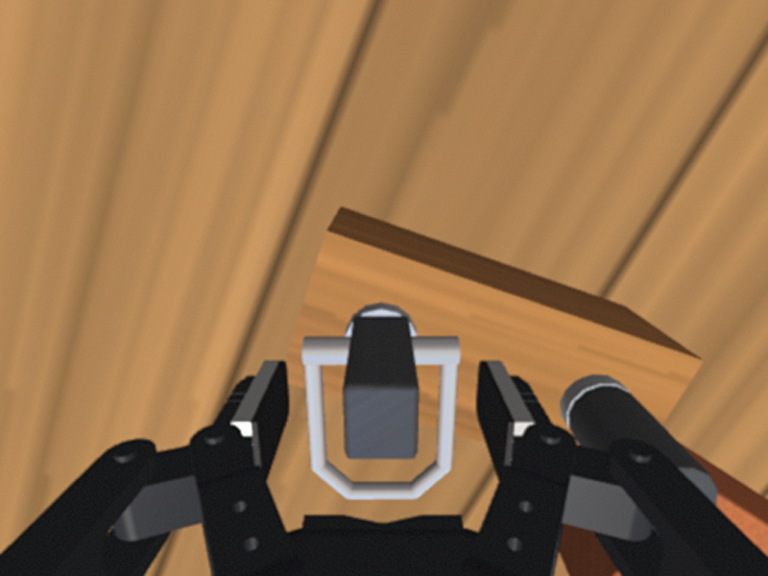

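Call:
drive_tool:
  linear:
    - [0,0,2.5]
    - [0,0,0]
    - [0,0,0]
    - [0,0,0]
    - [0,0,0]
    - [0,0,0]
    - [0,0,0]
    - [0,0,0]
    - [0,0,0]
  rot:
    - [0,0,0]
    - [0,0,0]
    - [0,0,0]
    - [0,0,0]
    - [0,0,0]
    - [0,0,0]
    - [0,0,0]
    - [0,0,0]
    - [0,0,0]
  hand: [65,15,15,15,15,15,15,15,15]
  force: 90

```text
t: 6.53
tcp_pos: [0.487, -0.1903, 0.1687]
tool_rot: [0.545, 0.839, 0.0, 0.005]
force: [-0.5, 0.2, 0.6]
finger_gap: 0.242
```

```bash
python3 -c "
from g import *
print(manip.sense()['finger_gap']*85.4)
go([.4865,-.190,.166+.12],down(114))"
```

```text
20.683820346062056
t 6.5333 d_tool mm [  -0.43    0.32 -117.25] rot deg [ 0.32  0.43 -0.02] F [-0.46  0.2   0.56]
```

Call:
drive_tool:
  linear:
    - [0,0,-4]
    - [0,0,-8]
    - [0,0,-15]
    - [0,0,-20]
    - [0,0,-20]
    - [0,0,-20]
    - [0,0,-20]
    - [0,0,-20]
    - [0,0,-15]
    - [0,0,-8]
    - [0,0,0]
  rot:
    - [0,0,0]
    - [0,0,0]
    - [0,0,0]
    - [0,0,0]
    - [0,0,0]
    - [0,0,0]
    - [0,0,0]
    - [0,0,0]
    - [0,0,0]
    - [0,0,0]
    - [0,0,0]
  hand: [15,15,15,15,15,15,15,15,15,15,15]

```text
t: 7.45
tcp_pos: [0.4843, -0.1888, 0.3274]
tool_rot: [0.545, 0.839, 0.0, 0.003]
force: [-0.7, 0.0, -3.0]
finger_gap: 0.247
```

```bash
cat >> g.py <<'E'
HM=np.array([.541,.153,.144]);HH=-103
def frame(h=None,tilt=np.radians(35)):
    h=np.radians(HH if h is None else h)
    x=np.array([np.cos(h),np.sin(h),0]); n=np.array([-np.sin(h),np.cos(h),0]); n=n if n[0]<0 else -n
    z=np.cos(tilt)*np.array([0,0,1])+np.sin(tilt)*n
    return np.c_[x,np.cross(z,x),z]
F=frame();RT=F@np.diag([-1,1,-1])
def goh(c,off=.1027,Rt=RT): # shoulder at c (hole frame), TCP off above it
    go(HM+F@(np.asarray(c)+[0,0,off]),Rt)
E
python3 -c "
from g import *
print(manip.sense()['tcp_pos'],manip.sense()['finger_gap'],HM+F@[0,0,.1027+.10])
goh([0,0,.10]); go([.4,0,.3],RT)"; python3 b.py w5.png pin_head loop_bow pin_shoulder|grep -v plane
```

```text
[ 0.48 -0.19  0.33] 0.24696992897268083 [0.43 0.18 0.31]
t 7.45 d_tool mm [359.29  97.84  15.68] rot deg [-33.44 -11.06  35.88] F [-0.68  0.05 -2.96]
t 7.45 d_tool mm [206.94  -0.36  26.2 ] rot deg [-33.44 -11.06  35.88] F [-0.68  0.05 -2.96]
pin_head [([256.4, 263.6], 0.6)]
loop_bow [([253.6, 325.7], 0.75)]
pin_shoulder [([251.4, 222.6], 0.98)]
7.65 [ 0.4832 -0.1882  0.3242] [0.5448 0.8386 0.0001 0.0001] [-0.5873  0.3588  1.6732  0.0003  1.1094 -1.0059] [ 0.5503 -0.2277 -3.0034] 0.24417456105932178
```

View pics/big_w5.png

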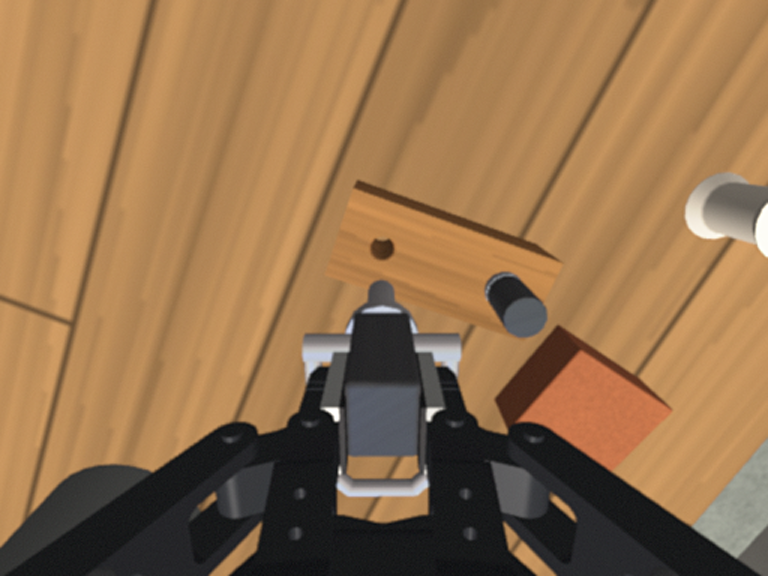

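Call:
drive_tool:
  linear:
    - [0,0,0]
    - [0,0,0]
    - [0,0,0]
    - [0,0,0]
    - [0,0,0]
    - [0,0,0]
    - [0,0,0]
    - [0,0,0]
    - [0,0,0]
  rot:
    - [-4.2,-1.4,4.5]
    - [-4.2,-1.4,4.5]
    - [-4.2,-1.4,4.5]
    - [-4.2,-1.4,4.5]
    - [-4.2,-1.4,4.5]
    - [-4.2,-1.4,4.5]
    - [-4.2,-1.4,4.5]
    - [-4.2,-1.4,4.5]
    - [0,0,0]
  hand: [15,15,15,15,15,15,15,15,15]

```text
t: 8.4
tcp_pos: [0.4776, -0.1851, 0.3109]
tool_rot: [0.759, 0.579, 0.189, 0.229]
force: [-0.9, 0.1, -3.5]
finger_gap: 0.242
```

```bash
python3 -c "
from g import *
goh([0,0,.10]);print(manip.sense()['q'],manip.sense()['tcp_pos'])"
```

```text
t 8.4 d_tool mm [ 338.89 -121.92  -73.84] rot deg [-0.44  0.09 -2.34] F [-0.86  0.13 -3.54]
[-0.71  0.27  2.03  0.75  0.39 -1.08] [ 0.48 -0.19  0.31]
```

Call:
drive_tool:
  linear:
    - [10,-4,-10]
    - [20,-8,-15]
    - [29,-10,-15]
    - [29,-10,-15]
    - [29,-10,-8]
    - [29,-10,-5]
    - [29,-10,-3]
    - [29,-10,-1]
    - [29,-10,0]
    - [29,-10,0]
    - [29,-10,0]
    - [25,-9,0]
    - [15,-5,0]
    - [10,-4,0]
    - [0,0,0]
  rot:
    - [0,0,-1]
    - [0,0,-1]
    - [0,0,0]
    - [0,0,0]
    - [0,0,0]
    - [0,0,0]
    - [0,0,0]
    - [0,0,0]
    - [0,0,0]
    - [0,0,0]
    - [0,0,0]
    - [0,0,0]
    - [0,0,0]
    - [0,0,0]
    - [0,0,0]
  hand: [15,15,15,15,15,15,15,15,15,15,15,15,15,15,15]

```text
t: 9.65
tcp_pos: [0.4156, 0.1288, 0.312]
tool_rot: [0.743, 0.606, 0.167, 0.23]
force: [-0.6, -0.6, -2.4]
finger_gap: 0.241
```

```bash
python3 -c "
from g import *
goh([0,0,.10]);print(manip.sense()['q'],manip.sense()['tcp_pos'])"; python3 b.py w6.png hole_mouth pin_shoulder loop_bow
```

```text
t 9.65 d_tool mm [51.86  0.84  0.97] rot deg [-1.95  0.97  1.68] F [-0.56 -0.57 -2.43]
[ 0.16  0.19  2.13 -0.69  0.35  0.96] [0.42 0.13 0.31]
hole_mouth [([264.3, 126.6], 0.58)]
   on plane 0.144 [0.5398 0.149  0.144 ]
pin_shoulder [([252.1, 219.3], 0.58)]
   on plane 0.066 [0.5499 0.0116 0.066 ]
loop_bow [([255.5, 322.5], 0.64)]
   on plane 0.08 [ 0.5156 -0.1443  0.08  ]
9.85 [0.416  0.1268 0.3122] [0.7447 0.6037 0.1675 0.2301] [ 0.1529  0.1906  2.1352 -0.6857  0.3533  0.9548] [-0.0305 -0.1008 -3.3923] 0.24410109936950747
```

View pics/big_w6.png

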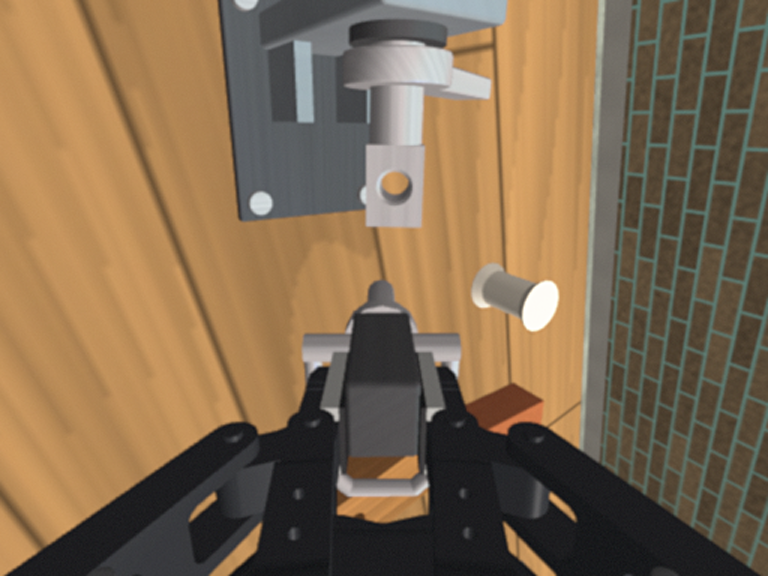

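```bash
cat > c2.py <<'E'
from g import *
from scipy.optimize import least_squares
np.set_printoptions(precision=4,suppress=True)
def L(n):
    d=np.load("pics/%s.png.npz"%n);return d["K"],d["r"],d["t"]
V=[(L("w1"),np.array([[378,290],[387,350],[463,340],[455,279]])/1.5,np.array([421,310])/1.5),
   (L("w6"),np.array([[366,225],[421,227],[424,146],[366,146]])/1.5,np.array([395,187])/1.5)]
T=[.024,-.024]
def f(p,V=V):
    F=frame(p[3],p[4]);o=[]
    for M,px,hm in V:
        for c,w in zip(([.024,-.017,0],[.024,.017,0],[-.024,.017,0],[-.024,-.017,0]),px):
            c=np.array(c);c[1]*=p[5]; o.append(proj(M,p[:3]+F@c)-w)
        o.append(2*(proj(M,p[:3])-hm))
    return np.r_[np.ravel(o),(p[2]-.144)*2000,np.degrees(p[4]-np.radians(35))*2]
for VV in(V,V[:1],V[1:]):
  b=min((least_squares(f,[.54,.153,.144,-103,.61,s],kwargs=dict(V=VV),x_scale=[.01,.01,.01,3,.05,1]) for s in(1,-1)),key=lambda r:r.cost)
  print(b.x,b.cost,b.fun.round(1))
E
python3 c2.py
```

```text
[   0.5396    0.1513    0.1438 -102.6967    0.6092    1.0531] 24.347368798637696 [-0.5 -0.4 -1.4 -2.7  0.6 -3.7 -1.1 -0.6 -1.9  2.  -0.7  0.1  1.6 -0.1
  2.6 -0.9 -0.1 -1.9  0.6 -1.1 -0.3 -0.2]
[   0.5402    0.1518    0.144  -103.6114    0.611     1.1266] 9.243752670953342 [ 0.3 -1.6 -0.8 -1.3  1.4 -1.5 -0.3 -1.2 -0.3  2.8 -0.1  0. ]
[   0.5389    0.1509    0.1439 -101.6957    0.611     0.9857] 1.5195255350149683 [ 0.4  1.   0.2  0.3  0.4 -0.6  0.2 -1.  -0.5  0.2 -0.2  0. ]
```

```bash
sed -i 's/^HM=.*/HM=np.array([.5395,.1513,.144]);HH=-102.5/' g.py; python3 -c "
from g import *
goh([0,0,.08])"
```

```text
t 9.85 d_tool mm [51.18 -0.51 20.09] rot deg [-1.96  1.3   0.98] F [-0.03 -0.1  -3.39]
```

Call:
drive_tool:
  linear:
    - [0,0,0]
    - [10,0,0]
    - [14,0,5]
    - [14,0,5]
    - [9,0,5]
    - [4,0,4]
    - [0,0,0]
    - [0,0,0]
  rot:
    - [-1.9,1.3,1]
    - [0,0,0]
    - [0,0,0]
    - [0,0,0]
    - [0,0,0]
    - [0,0,0]
    - [0,0,0]
    - [0,0,0]
  hand: [15,15,15,15,15,15,15,15]

```text
t: 10.52
tcp_pos: [0.4415, 0.1673, 0.2989]
tool_rot: [0.748, 0.59, 0.187, 0.239]
force: [-0.4, -0.2, -3.4]
finger_gap: 0.245
```

```bash
python3 -c "
from g import *
goh([0,0,.08])"; python3 b.py w7.png hole_mouth pin_shoulder; python3 -c "
from g import *
goh([0,0,.08])
im=cv2.imread('pics/w7.png')[110:260,160:340];cv2.imwrite('pics/c7.png',cv2.resize(im,(720,600),interpolation=cv2.INTER_CUBIC))"
```

```text
t 10.5167 d_tool mm [ 5.51 -7.65  0.93] rot deg [ 0.35  0.67 -0.72] F [-0.35 -0.23 -3.37]
hole_mouth [([245.6, 177.2], 0.67)]
   on plane 0.144 [0.5394 0.1534 0.144 ]
pin_shoulder [([252.2, 222.5], 0.69)]
   on plane 0.066 [0.5783 0.0533 0.066 ]
10.6667 [0.4411 0.1673 0.299 ] [0.7479 0.5902 0.1873 0.239 ] [ 0.2579  0.2754  2.0838 -0.9102  0.3561  1.2907] [-0.137   0.7331 -2.8218] 0.24233598864379452
t 10.6667 d_tool mm [ 5.58 -7.44  1.27] rot deg [ 0.35  0.65 -0.74] F [-0.14  0.73 -2.82]
```

View pics/c7.png

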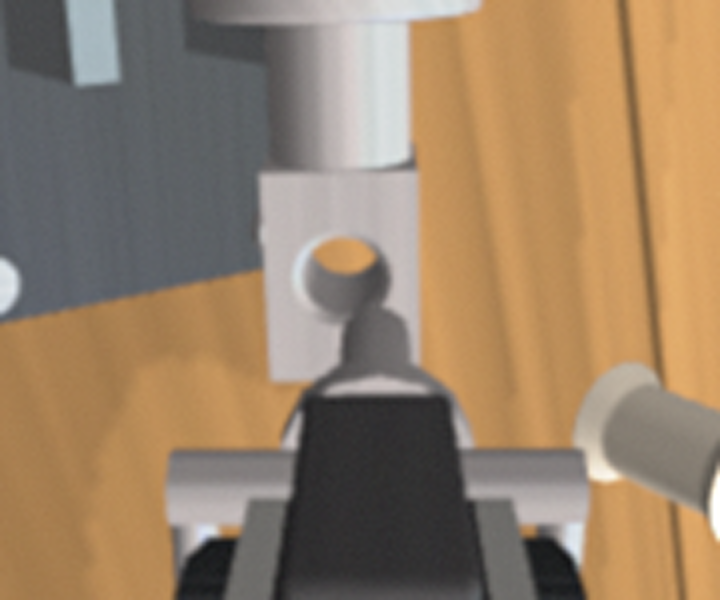

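Call:
drive_tool:
  linear:
    - [5.5,-7.5,0]
    - [0,0,3]
    - [0,0,3]
    - [0,0,3]
    - [0,0,0]
    - [0,0,0]
  rot:
    - [0.3,0.6,-0.7]
    - [0,0,0]
    - [0,0,0]
    - [0,0,0]
    - [0,0,0]
    - [0,0,0]
  hand: [15,15,15,15,15,15]

```text
t: 11.17
tcp_pos: [0.4407, 0.1723, 0.2866]
tool_rot: [0.744, 0.597, 0.188, 0.235]
force: [1.1, -0.3, -2.3]
finger_gap: 0.247
```

```bash
cams=1; python3 b.py w8.png hole_mouth; python3 -c "
from g import *
goh([0,0,.07])
M=tuple(np.load('pics/w8.png.npz')[k] for k in 'Krt')
s=manip.sense();r=R.from_quat(s['tool_rot']).as_matrix();im=cv2.imread('pics/w8.png')[110:260,160:340]
im=cv2.resize(im,(720,600),interpolation=cv2.INTER_CUBIC)
for P,c in((s['tcp_pos']+r[:,2]*.1607,(0,0,255)),(s['tcp_pos']+r[:,2]*.14,(0,0,255)),(HM,(255,0,0)),*((HM+F@[a,b,0],(0,255,0)) for a in(.024,-.024) for b in(.017,-.017))):
  p=proj(M,P);print(p);q=((p-[160,110])*4+2).astype(int);cv2.circle(im,tuple(map(int,q)),4,c,1)
cv2.imwrite('pics/c8.png',im)"
```

```text
hole_mouth [([258.3, 188.3], 0.72)]
   on plane 0.144 [0.541 0.152 0.144]
11.2667 [0.4408 0.1724 0.2868] [0.744  0.5965 0.1884 0.235 ] [ 0.2645  0.3021  2.0948 -0.9754  0.3285  1.3558] [ 0.7321  0.3694 -3.1276] 0.2418252806151387
t 11.2667 d_tool mm [0.81 0.81 2.16] rot deg [ 0.06  0.03 -0.05] F [ 0.73  0.37 -3.13]
[256.42 196.15]
[256.56 205.34]
[257.08 189.67]
[276.36 215.51]
[237.77 215.59]
[277.56 162.18]
[236.64 162.26]
```

View pics/c8.png

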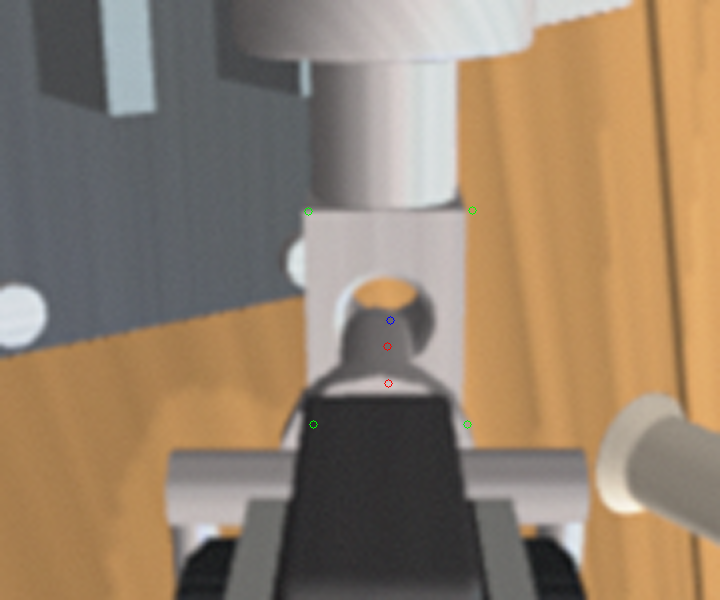

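```bash
python3 -c "
from g import *
M=tuple(np.load('pics/w8.png.npz')[k] for k in 'Krt')
s=manip.sense();r=R.from_quat(s['tool_rot']).as_matrix()
def c(x,y,zs,off=.1027,dx=0,tilt=0):
  # pin frame: pin x=-tool x, pin z=-tool z, origin shoulder
  a=np.radians(tilt); piv=.044; zz=zs-piv
  X=x*np.cos(a)+zz*np.sin(a)+dx; Z=-x*np.sin(a)+zz*np.cos(a)+piv
  P=s['tcp_pos']+r@np.array([-X,y,off-Z]);return ((proj(M,P)-[160,110])*4+2).round()
for kw in({},dict(off=.108),dict(dx=-.004),dict(tilt=3)):
  print(kw,'rimlow',c(-.015,0,0,**kw),'rimup',c(-.015,0,.008,**kw),'hingeL',c(0,-.03,.014,**kw),'hingeR',c(0,.03,.014,**kw),'headtop-x',c(-.013,-.011,.062,**kw),c(-.013,.011,.062,**kw),'taperedge',c(-.007,0,-.05,**kw),'tipedge',c(-.003,0,-.058,**kw),'bow',c(.068,0,.014,**kw))
im=cv2.imread('pics/w8.png');cv2.imwrite('pics/c9.png',cv2.resize(im[150:345,170:340],(680,780))[:600])
"
```

```text
{} rimlow [390. 380.] rimup [390. 399.] hingeL [185. 510.] hingeR [596. 510.] headtop-x [288. 610.] [499. 610.] taperedge [388. 326.] tipedge [388. 333.] bow [390. 884.]
{'off': 0.108} rimlow [389. 368.] rimup [390. 386.] hingeL [190. 494.] hingeR [590. 494.] headtop-x [292. 584.] [494. 583.] taperedge [388. 318.] tipedge [388. 324.] bow [389. 861.]
{'dx': -0.004} rimlow [390. 355.] rimup [390. 374.] hingeL [183. 485.] hingeR [597. 485.] headtop-x [287. 576.] [500. 576.] taperedge [388. 307.] tipedge [388. 314.] bow [390. 865.]
{'tilt': 3} rimlow [390. 368.] rimup [390. 389.] hingeL [184. 501.] hingeR [597. 500.] headtop-x [288. 621.] [499. 621.] taperedge [388. 303.] tipedge [388. 308.] bow [389. 860.]
```

Relative to the hole, the pin sits about 3 mm too far towards the plate and 1.3 mm off in y. I'll correct that and start the insertion gently.

Call:
drive_tool:
  linear:
    - [-2.8,1.3,0]
    - [0,0,0]
    - [0,0,4]
    - [0,0,4]
    - [0,0,3]
    - [0,0,0]
    - [0,0,0]
  rot:
    - [0,0,0]
    - [0,0,0]
    - [0,0,0]
    - [0,0,0]
    - [0,0,0]
    - [0,0,0]
    - [0,0,0]
  hand: [15,15,15,15,15,15,15]

```text
t: 11.85
tcp_pos: [0.4485, 0.1676, 0.278]
tool_rot: [0.744, 0.596, 0.189, 0.235]
force: [-0.5, 0.3, -2.5]
finger_gap: 0.244
```

```bash
python3 -c "
from g import *
snap('wrist','w9.png')
goh([0,0,.058])
im=cv2.imread('pics/w9.png')[150:230,200:320];cv2.imwrite('pics/c9.png',cv2.resize(im,(720,480),interpolation=cv2.INTER_CUBIC))
"
```

```text
t 11.9 d_tool mm [ 3.8  -1.19  2.08] rot deg [ 0.11  0.   -0.07] F [-0.13  0.71 -2.67]
```

View pics/c9.png

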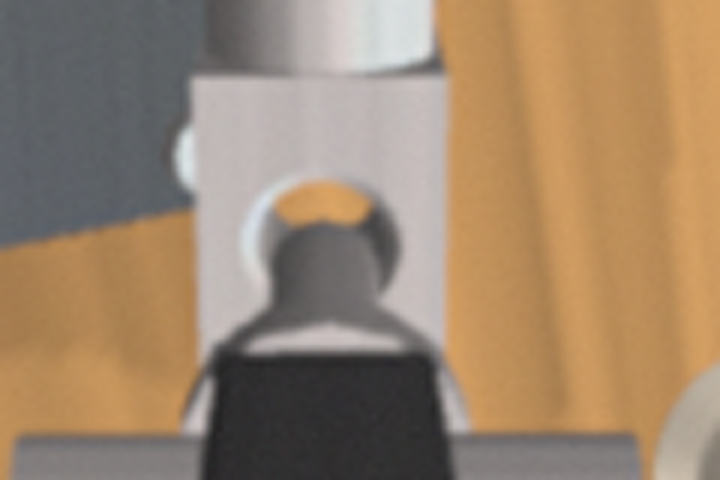

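Call:
drive_tool:
  linear:
    - [0,-0.6,3]
    - [0,0,4]
    - [0,0,4]
    - [0,0,4]
    - [0,0,0]
  rot:
    - [0,0,0]
    - [0,0,0]
    - [0,0,0]
    - [0,0,0]
    - [0,0,0]
  hand: [15,15,15,15,15]

```text
t: 12.32
tcp_pos: [0.457, 0.1662, 0.2647]
tool_rot: [0.744, 0.596, 0.19, 0.235]
force: [0.6, -0.2, -3.2]
finger_gap: 0.247
```

```bash
python3 -c "
from g import *
goh([0,0,.0]);s=manip.sense();print(F.T@s['force'],F.T@s['ft_torque'])
"
```

```text
t 12.3167 d_tool mm [ 3.25 -0.74 44.27] rot deg [ 0.16 -0.09 -0.07] F [ 0.56 -0.2  -3.23]
[ 0.08 -1.37 -2.99] [-0.55  0.04  0.  ]
```

Call:
drive_tool:
  linear:
    - [0,0,5]
    - [0,0,5]
    - [0,0,5]
    - [0,0,5]
    - [0,0,0]
  rot:
    - [0,0,0]
    - [0,0,0]
    - [0,0,0]
    - [0,0,0]
    - [0,0,0]
  hand: [15,15,15,15,15]

```text
t: 12.73
tcp_pos: [0.4687, 0.1643, 0.248]
tool_rot: [0.743, 0.597, 0.191, 0.235]
force: [1.2, -0.6, -2.6]
finger_gap: 0.24
```

```bash
python3 -c "
from g import *
goh([0,0,.0]);s=manip.sense();print(F.T@s['force'],F.T@s['ft_torque'])
"
```

```text
t 12.7333 d_tool mm [ 2.55 -0.81 23.73] rot deg [ 0.19 -0.21 -0.03] F [ 1.23 -0.64 -2.63]
[ 0.36 -0.42 -2.92] [-0.54 -0.04 -0.01]
```

Call:
drive_tool:
  linear:
    - [-0.5,0,5]
    - [0,0,5]
    - [0,0,5]
    - [0,0,3]
    - [0,0,0]
  rot:
    - [0,0,0]
    - [0,0,0]
    - [0,0,0]
    - [0,0,0]
    - [0,0,0]
  hand: [15,15,15,15,15]

```text
t: 13.15
tcp_pos: [0.4789, 0.1621, 0.234]
tool_rot: [0.743, 0.597, 0.191, 0.234]
force: [0.0, -0.1, -3.7]
finger_gap: 0.242
```

```bash
python3 -c "
from g import *
goh([0,0,.0]);s=manip.sense();print(F.T@s['force'],F.T@s['ft_torque'])
"
```

```text
t 13.15 d_tool mm [ 2.54 -1.23  6.28] rot deg [ 0.18 -0.27  0.  ] F [ 0.01 -0.11 -3.67]
[ 0.1  -2.08 -3.03] [-0.61 -0.15  0.04]
```

Nearly home, so I'll press on in small steps until the shoulder makes contact.

Call:
drive_tool:
  linear:
    - [0,0,2]
    - [0,0,2]
    - [0,0,1.5]
    - [0,0,1.5]
    - [0,0,1.5]
  rot:
    - [0,0,0]
    - [0,0,0]
    - [0,0,0]
    - [0,0,0]
    - [0,0,0]
  hand: [15,15,15,15,15]

```text
t: 13.57
tcp_pos: [0.4834, 0.1614, 0.2293]
tool_rot: [0.744, 0.597, 0.188, 0.233]
force: [-10.9, 2.7, 8.8]
finger_gap: 0.241
```

```bash
python3 -c "
from g import *
goh([0,0,.0]);s=manip.sense();print(F.T@s['force'],F.T@s['ft_torque'])
"
```

```text
t 13.5667 d_tool mm [ 2.26 -2.3  -0.18] rot deg [-0.09 -0.1   0.02] F [-10.88   2.68   8.83]
[-0.27 -4.11 13.66] [-0.92 -0.19 -0.02]
```

Call:
drive_tool:
  linear:
    - [0,0,0]
    - [0,0,0]
    - [0,0,0]
    - [0,0,0]
    - [0,0,0]
    - [0,0,-10]
    - [0,0,-20]
    - [0,0,-30]
    - [0,0,-30]
    - [0,0,-20]
    - [0,0,0]
  rot:
    - [0,0,0]
    - [0,0,0]
    - [0,0,0]
    - [0,0,0]
    - [0,0,0]
    - [0,0,0]
    - [0,0,0]
    - [0,0,0]
    - [0,0,0]
    - [0,0,0]
    - [0,0,0]
  hand: [50,50,50,50,50,50,50,50,50,50,50]

```text
t: 14.48
tcp_pos: [0.425, 0.1762, 0.3228]
tool_rot: [0.743, 0.598, 0.192, 0.234]
force: [0.8, 0.1, -0.6]
finger_gap: 0.581
```

```bash
python3 b.py w10.png pin_shoulder loop_bow pin_head|grep -v plane; python3 -c "
from g import *
goh([0,0,.0]);s=manip.sense();M=tuple(np.load('pics/w10.png.npz')[k] for k in 'Krt')
for c in([0,0,0],[.068,0,.014],[0,0,.044]): print(proj(M,HM+F@c))
"
```

```text
pin_shoulder [([245.2, 179.6], 0.79)]
loop_bow [([228.2, 243.1], 0.94), ([239.1, 199.5], 0.55)]
pin_head [([238.9, 200.8], 0.61)]
14.6833 [0.4262 0.1753 0.3194] [0.7433 0.598  0.189  0.233 ] [ 0.2807  0.2185  2.077  -0.7691  0.3997  1.1468] [ 0.7679 -0.1682 -0.211 ] 0.5888247634052473
t 14.6833 d_tool mm [  0.68  -5.59 107.37] rot deg [-0.09 -0.21  0.07] F [ 0.77 -0.17 -0.21]
[248.51 179.29]
[248.78 248.14]
[247.66 193.44]
```

View pics/big_w10.png

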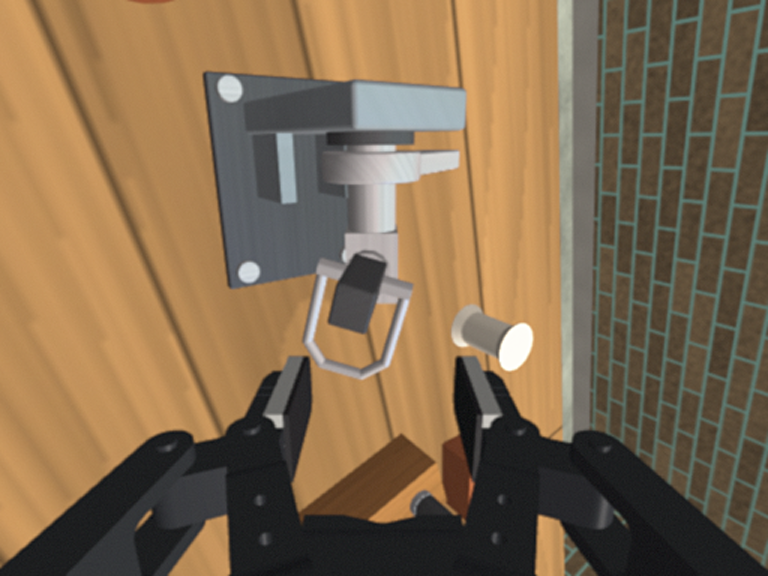

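```bash
cat > bow.py <<'E'
from g import *
def bow(fn):
    M,im=snap("wrist",fn);l=cams.spot_point("loop_bow","wrist")
    t=manip.sense()["t"]
    for n,p in[("bow",l[0]["at"] if l else None)]:
        if p is None: print(n,"none");continue
        o,d=ray(M,p);o=F.T@(o-HM);d=F.T@d;X=o+d*(.014-o[2])/d[2]
        print(t,n,np.round(p),l[0]["score"],"hole frame mm",X*1000,"ang",np.degrees(np.arctan2(X[1],X[0])))
    return im
if __name__=="__main__":
    for i in range(3): bow("bw%d.png"%i)
E
python3 bow.py
```

```text
14.7833 bow [228. 245.] 0.83 hole frame mm [ 64.16 -21.78  14.  ] ang -18.753117321017864
14.8833 bow [227. 244.] 0.76 hole frame mm [ 63.04 -23.99  14.  ] ang -20.832613376658028
14.9833 bow [231. 248.] 0.73 hole frame mm [ 67.84 -19.87  14.  ] ang -16.321914596439374
```

Call:
drive_tool:
  linear:
    - [-23,-9,0]
    - [-23,-9,0]
    - [0,0,0]
    - [0,0,25]
    - [0,0,25]
    - [0,0,20]
    - [0,0,10]
    - [0,0,0]
  rot:
    - [0,0,0]
    - [0,0,0]
    - [0,0,0]
    - [0,0,0]
    - [0,0,0]
    - [0,0,0]
    - [0,0,0]
    - [0,0,0]
  hand: [85,85,85,85,85,85,85,85]

```text
t: 15.65
tcp_pos: [0.4457, 0.1253, 0.2533]
tool_rot: [0.747, 0.594, 0.189, 0.231]
force: [-0.1, -0.3, -0.5]
finger_gap: 0.994
```

```bash
python3 -c "
from bow import *
im=bow('w11.png');cv2.imwrite('pics/c11.png',cv2.resize(im[130:384,90:420,::-1],(780,600)))
s=manip.sense();print('TCP F',1000*F.T@(s['tcp_pos']-HM),s['finger_gap']*85.4)
go(HM,RT)"
```

```text
bow none
TCP F [ 45.79  -8.07 140.17] 84.64456056380745
t 15.75 d_tool mm [ 45.39   8.26 140.29] rot deg [-0.18 -0.18 -0.33] F [-0.17 -0.03  0.12]
```

View pics/c11.png

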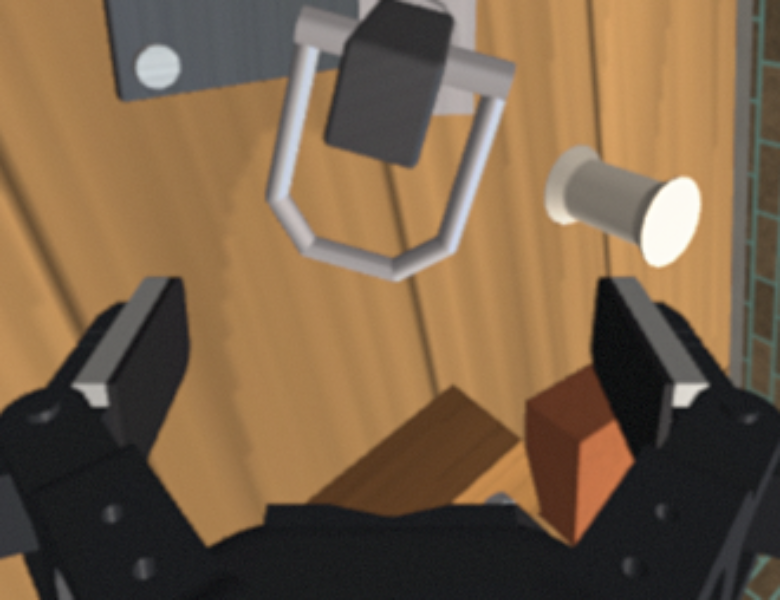

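Call:
drive_tool:
  linear:
    - [0,-3,20]
    - [0,0,20]
    - [0,0,15]
    - [0,0,7]
    - [0,0,0]
    - [0,0,0]
  rot:
    - [0,0,0]
    - [0,0,0]
    - [0,0,0]
    - [0,0,0]
    - [0,0,0]
    - [0,0,0]
  hand: [85,85,85,85,85,85]

```text
t: 16.25
tcp_pos: [0.4867, 0.1252, 0.2237]
tool_rot: [0.747, 0.6, 0.178, 0.224]
force: [-0.5, -0.3, -0.7]
finger_gap: 0.997
```

```bash
python3 -c "
from g import *
s=manip.sense();print('TCP F',1000*F.T@(s['tcp_pos']-HM),s['finger_gap']*85.4,F.T@s['force'])
go(HM,RT)"
```

```text
TCP F [36.9   8.11 91.66] 85.13528498832164 [ 0.37 -0.74 -0.33]
t 16.25 d_tool mm [37.07 -5.31 91.8 ] rot deg [-1.69  0.1   0.15] F [-0.49 -0.27 -0.69]
```

```bash
python3 -c "
from g import *
np.set_printoptions(precision=3,suppress=True)
s=manip.sense();print(s['q'],s['qd'],s['tcp_pos'])
cams.snapshot('top');cams.snapshot('top');s=manip.sense();print(s['q'],s['qd'],'TCP F',1000*F.T@(s['tcp_pos']-HM))"
```

```text
[ 0.11   0.46   2.1   -1.43   0.182  1.703] [ 0.001  0.002 -0.003 -0.001  0.001 -0.006] [0.487 0.125 0.224]
[ 0.11   0.46   2.1   -1.43   0.182  1.703] [-0.    -0.007  0.006  0.001  0.     0.003] TCP F [36.969  7.94  92.044]
```

Call:
drive_tool:
  linear:
    - [0,0,-15]
    - [0,0,-25]
    - [0,0,-25]
    - [0,0,-15]
    - [0,0,0]
  rot:
    - [0,0,0]
    - [0,0,0]
    - [0,0,0]
    - [0,0,0]
    - [0,0,0]
  hand: [60,30,10,0,0]

```text
t: 16.77
tcp_pos: [0.4426, 0.134, 0.2874]
tool_rot: [0.746, 0.601, 0.177, 0.224]
force: [-0.2, 0.2, -0.0]
finger_gap: 0.296
```

```bash
cat >> g.py <<'E'
def tilted(a=20,b=10): # body leans a deg to free end, b deg towards robot
    a,b=np.radians([a,b]);hx=F[:,0];n=F[:,2]-F[2,2]*np.array([0,0,1]);n/=np.linalg.norm(n)
    u=np.array([0,0,1.])+np.tan(a)*hx+np.tan(b)*n;u/=np.linalg.norm(u)
    x=-(hx-(hx@u)*u);x/=np.linalg.norm(x);return np.c_[x,np.cross(-u,x),-u]
RP=tilted()
def tip(c,local=(0,0),Rt=RP): # put fingertip point (local tool x,y mm; closed) at c (F, mm)
    P=HM+F@(np.array(c)/1000)-Rt@np.array([local[0]/1000,local[1]/1000,manip.tip_reach]); go(P,Rt)
    s=manip.sense();r=R.from_quat(s["tool_rot"]).as_matrix()
    print("tip F now",1000*F.T@(s["tcp_pos"]+r@np.array([local[0]/1000,local[1]/1000,manip.tip_reach])-HM),"F.force",F.T@s["force"],s["q"],s["finger_gap"])
E
python3 -c "
from g import *
print(F.T@RP); tip([45,-62,10])"; python3 bow.py
```

```text
[[-0.94 -0.   -0.34]
 [ 0.14  0.91 -0.4 ]
 [ 0.31 -0.42 -0.85]]
t 16.7667 d_tool mm [-31.13 -37.9   99.03] rot deg [22.9  19.68  4.18] F [-0.23  0.16 -0.04]
tip F now [38.12  5.48 97.04] F.force [-0.1  -0.24  0.12] [ 0.15  0.28  2.12 -0.8   0.28  1.08] 0.2963826537940797
16.8667 bow [229. 227.] 0.97 hole frame mm [ 63.54 -19.56  14.  ] ang -17.114000026055592
16.9667 bow [229. 229.] 0.78 hole frame mm [ 64.79 -19.89  14.  ] ang -17.064904334566126
17.0667 bow [228. 230.] 0.89 hole frame mm [ 65.82 -20.69  14.  ] ang -17.450451072735692
```

Call:
drive_tool:
  linear:
    - [0,0,0]
    - [0,0,0]
    - [0,0,0]
    - [0,0,0]
    - [0,0,0]
    - [0,0,0]
  rot:
    - [4.6,3.9,0.8]
    - [4.6,3.9,0.8]
    - [4.6,3.9,0.8]
    - [4.6,3.9,0.8]
    - [4.6,3.9,0.8]
    - [0,0,0]
  hand: [0,0,0,0,0,0]

```text
t: 17.57
tcp_pos: [0.441, 0.1255, 0.2775]
tool_rot: [0.766, 0.615, 0.158, 0.1]
force: [0.7, -1.1, -0.9]
finger_gap: 0.003
```

```bash
python3 -c "
from g import *
tip([45,-72,40]);tip([45,-72,4])"; python3 bow.py
```

```text
t 17.5667 d_tool mm [-31.74 -28.52  65.63] rot deg [10.37 12.68  1.19] F [ 0.72 -1.08 -0.91]
tip F now [ 37.77 -15.65  91.53] F.force [ 0.9   0.25 -1.29] [0.01 0.27 2.07 0.09 0.43 0.16] 0.0028778509924599943
t 17.5667 d_tool mm [-35.72 -19.41 100.23] rot deg [10.37 12.68  1.19] F [ 0.72 -1.08 -0.91]
tip F now [ 37.77 -15.65  91.53] F.force [ 0.9   0.25 -1.29] [0.01 0.27 2.07 0.09 0.43 0.16] 0.0028778509924599943
17.6667 bow [277. 246.] 0.74 hole frame mm [ 65.37 -19.14  14.  ] ang -16.318529097308783
17.7667 bow [277. 244.] 0.88 hole frame mm [ 64.7  -20.13  14.  ] ang -17.28631512498956
17.8667 bow [280. 247.] 0.82 hole frame mm [ 66.47 -18.72  14.  ] ang -15.731475291536553
```

Call:
drive_tool:
  linear:
    - [0,0,0]
    - [0,0,0]
    - [0,0,0]
    - [-15,-15,0]
    - [-15,-15,0]
    - [0,0,0]
  rot:
    - [4,5,0.5]
    - [4,5,0.5]
    - [2,2.5,0]
    - [0,0,0]
    - [0,0,0]
    - [0,0,0]
  hand: [0,0,0,0,0,0]

```text
t: 18.37
tcp_pos: [0.4035, 0.1056, 0.2614]
tool_rot: [0.754, 0.631, 0.18, -0.019]
force: [-0.0, 0.0, -0.8]
finger_gap: 0.002
```

```bash
python3 -c "
from g import *
tip([45,-72,40]);tip([45,-72,4])"
```

```text
t 18.3667 d_tool mm [-14.91  16.89  61.59] rot deg [1.22 2.11 1.02] F [-0.05  0.04 -0.76]
tip F now [ 52.13 -61.15 103.26] F.force [-0.03 -0.49 -0.59] [-0.18  0.28  2.14  0.56  0.59 -0.46] 0.002252250674125064
t 18.3667 d_tool mm [-25.03  31.25  93.  ] rot deg [1.22 2.11 1.02] F [-0.05  0.04 -0.76]
tip F now [ 52.13 -61.15 103.26] F.force [-0.03 -0.49 -0.59] [-0.18  0.28  2.14  0.56  0.59 -0.46] 0.002252250674125064
```

Call:
drive_tool:
  linear:
    - [-7,8,20]
    - [-8,8,20]
    - [0,0,15]
    - [0,0,0]
    - [0,0,0]
  rot:
    - [1.2,2.1,1]
    - [0,0,0]
    - [0,0,0]
    - [0,0,0]
    - [0,0,0]
  hand: [0,0,0,0,0]

```text
t: 18.78
tcp_pos: [0.4321, 0.1042, 0.2079]
tool_rot: [0.756, 0.626, 0.187, -0.037]
force: [-0.2, 0.1, -1.1]
finger_gap: -0.003
```

```bash
python3 -c "
from g import *
tip([45,-72,4])"
```

```text
t 18.7833 d_tool mm [-12.95  15.02  35.57] rot deg [0.21 0.16 0.07] F [-0.17  0.14 -1.13]
tip F now [ 44.9  -69.56  44.49] F.force [-0.1  -0.8  -0.81] [-0.19  0.44  2.13  0.75  0.51 -0.66] -0.003203098953702311
```

Call:
drive_tool:
  linear:
    - [-6,7,14]
    - [-7,8,13]
    - [0,0,8]
    - [0,0,0]
  rot:
    - [0,0,0]
    - [0,0,0]
    - [0,0,0]
    - [0,0,0]
  hand: [0,0,0,0]

```text
t: 19.12
tcp_pos: [0.4544, 0.1007, 0.176]
tool_rot: [0.754, 0.628, 0.188, -0.035]
force: [-0.7, -0.6, 0.6]
finger_gap: -0.002
```

```bash
python3 bow.py;python3 -c "
from g import *
tip([45,-54,4])"
```

```text
bow none
bow none
bow none
t 19.4167 d_tool mm [ 0.02 14.95 -4.2 ] rot deg [0.53 0.16 0.43] F [ 0.22 -0.42 -0.91]
tip F now [ 43.86 -68.68   6.22] F.force [ 0.36 -0.27 -0.92] [-0.19  0.53  2.11  0.85  0.46 -0.77] -0.0016423122607971217
```

Call:
drive_tool:
  linear:
    - [0.5,4,-1.6]
    - [0.5,4,-1.6]
    - [0.5,4,-1.6]
    - [0.5,3,-1.2]
    - [0,0,0]
  rot:
    - [0,0,0]
    - [0,0,0]
    - [0,0,0]
    - [0,0,0]
    - [0,0,0]
  hand: [0,0,0,0,0]

```text
t: 19.83
tcp_pos: [0.4658, 0.0973, 0.1876]
tool_rot: [0.754, 0.629, 0.187, -0.036]
force: [-2.4, -0.3, -0.2]
finger_gap: -0.002
```

```bash
cat > bow2.py <<'E'
from g import *
def bow2(cs=("scene","top","wrist")):
    for c in cs:
        M,im=snap(c);l=cams.spot_point("loop_bow",c)
        for x in l[:2]:
            o,d=ray(M,x["at"]);o=F.T@(o-HM);d=F.T@d;X=o+d*(.014-o[2])/d[2];print(c,np.round(x["at"]),round(x["score"],2),"on loop plane",X*1000)
if __name__=="__main__": bow2()
E
python3 bow2.py;python3 -c "
from g import *
tip([45,-54,4])"
```

```text
scene [279. 171.] 0.43 on loop plane [ 144.85 -273.31   14.  ]
top [236. 213.] 0.39 on loop plane [68.25 -8.86 14.  ]
t 20.1333 d_tool mm [-2.3   1.83  3.31] rot deg [0.27 0.18 0.45] F [-2.01 -1.61 -0.79]
tip F now [ 44.16 -53.78   8.09] F.force [ 2.01 -1.77  0.28] [-0.19  0.51  2.07  0.77  0.5  -0.68] 0.00047043990002394997
```

Call:
drive_tool:
  linear:
    - [0,3,0]
    - [0,3,0]
    - [0,3,-0.5]
    - [0,0,0]
  rot:
    - [0,0,0]
    - [0,0,0]
    - [0,0,0]
    - [0,0,0]
  hand: [0,0,0,0]

```text
t: 20.47
tcp_pos: [0.4736, 0.0954, 0.1886]
tool_rot: [0.754, 0.629, 0.186, -0.037]
force: [-1.7, -1.9, 0.2]
finger_gap: 0.001
```

```bash
python3 bow2.py;python3 -c "
from g import *
tip([45,-45,4])"
```

```text
scene [273. 174.] 0.58 on loop plane [  485.83 -1233.5     14.  ]
top [239. 209.] 0.41 on loop plane [71.65  2.13 14.  ]
top [296. 148.] 0.25 on loop plane [154.01 195.95  14.  ]
wrist [492. 321.] 0.28 on loop plane [60.66 52.02 14.  ]
t 20.7667 d_tool mm [-0.82  2.11 -0.13] rot deg [0.07 0.2  0.41] F [-1.1  -1.41 -0.15]
tip F now [ 44.43 -46.81   4.9 ] F.force [ 1.61 -0.71  0.32] [-0.19  0.51  2.05  0.74  0.51 -0.65] -0.0005582818906842917
```

Call:
drive_tool:
  linear:
    - [-0.5,-4,1.5]
    - [-1,-6,2.5]
    - [0,-5,0]
    - [0,0,-20]
    - [0,0,-25]
    - [0,0,-25]
    - [0,0,0]
  rot:
    - [0,0,0]
    - [0,0,0]
    - [0,0,0]
    - [0,0,0]
    - [0,0,0]
    - [0,0,0]
    - [0,0,0]
  hand: [0,0,0,0,0,0,0]

```text
t: 21.35
tcp_pos: [0.4426, 0.0786, 0.2475]
tool_rot: [0.755, 0.628, 0.187, -0.038]
force: [0.5, 0.0, -0.2]
finger_gap: 0.002
```

```bash
python3 bow2.py;python3 -c "
from g import *
tip([66,0,45],(0,8))"
```

```text
scene [276. 171.] 0.45 on loop plane [ 148.64 -259.04   14.  ]
top [129. 210.] 0.61 on loop plane [-200.14 -107.06   14.  ]
top [235. 213.] 0.43 on loop plane [ 65.7 -11.   14. ]
wrist [325. 244.] 0.75 on loop plane [ 68.69 -11.64  14.  ]
t 21.65 d_tool mm [-0.48 34.54  2.84] rot deg [-0.33  0.12  0.23] F [-0.25  0.38  0.5 ]
tip F now [ 66.79 -30.45  62.4 ] F.force [-0.32  0.02  0.59] [-0.25  0.36  2.08  0.61  0.64 -0.55] 0.0013563067616990932
```

Call:
drive_tool:
  linear:
    - [0,10,0]
    - [-3,12,0]
    - [-3,9,6]
    - [0,0,5]
    - [0,0,0]
    - [0,0,0]
  rot:
    - [0,0,0]
    - [0,0,0]
    - [0,0,0]
    - [0,0,0]
    - [0,0,0]
    - [0,0,0]
  hand: [0,0,0,0,0,0]

```text
t: 22.15
tcp_pos: [0.4778, 0.0701, 0.2328]
tool_rot: [0.755, 0.628, 0.183, -0.043]
force: [-0.0, -0.8, -1.1]
finger_gap: 0.001
```

```bash
python3 bow2.py;python3 -c "
from g import *
tip([69,-7,17],(0,8));tip([66,-6,-3],(0,8));tip([57,-5,-21],(0,8))"; python3 -c "
import cv2;from h import *
M,im=snap('wrist');cv2.imwrite('pics/w12.png',im[:,:,::-1])"
```

```text
scene [275. 171.] 0.65 on loop plane [ 162.19 -282.32   14.  ]
top [238. 211.] 0.63 on loop plane [72.81 -2.81 14.  ]
wrist [278. 243.] 0.96 on loop plane [66.88 -9.86 14.  ]
t 22.45 d_tool mm [-5.87  5.91 13.74] rot deg [-0.52  0.11  0.19] F [0.16 0.95 0.94]
tip F now [68.2  -6.58 33.2 ] F.force [-0.96  0.5   0.8 ] [-0.25  0.42  2.    0.59  0.66 -0.53] -0.0012965323001649107
t 22.45 d_tool mm [-9.02 15.42 31.34] rot deg [-0.52  0.11  0.19] F [0.16 0.95 0.94]
tip F now [68.2  -6.58 33.2 ] F.force [-0.96  0.5   0.8 ] [-0.25  0.42  2.    0.59  0.66 -0.53] -0.0012965323001649107
t 22.45 d_tool mm [-5.91 24.11 49.25] rot deg [-0.52  0.11  0.19] F [0.16 0.95 0.94]
tip F now [68.2  -6.58 33.2 ] F.force [-0.96  0.5   0.8 ] [-0.25  0.42  2.    0.59  0.66 -0.53] -0.0012965323001649107
```

Call:
drive_tool:
  linear:
    - [-1.5,2.6,5.2]
    - [-1.5,2.6,5.2]
    - [-1.5,2.6,5.2]
    - [-1.5,2.6,5.2]
    - [-1.5,2.6,5.2]
    - [-1.5,2.4,5.2]
    - [0,0,0]
  rot:
    - [0,0,0]
    - [0,0,0]
    - [0,0,0]
    - [0,0,0]
    - [0,0,0]
    - [0,0,0]
    - [0,0,0]
  hand: [0,0,0,0,0,0,0]

```text
t: 23.08
tcp_pos: [0.499, 0.0679, 0.2014]
tool_rot: [0.755, 0.628, 0.183, -0.043]
force: [0.3, 1.3, 0.9]
finger_gap: -0.002
```

```bash
python3 bow2.py;python3 -c "
from g import *
tip([66,-6,-3],(0,8));tip([57,-5,-21],(0,8));tip([48,-5,-33],(0,8))
M,im=snap('wrist');cv2.imwrite('pics/w13.png',cv2.resize(im[:,:,::-1],(768,576)))"
```

```text
top [237. 212.] 0.66 on loop plane [68.95 -4.88 14.  ]
t 23.3833 d_tool mm [ 0.26 -0.73 -1.43] rot deg [-0.46  0.1   0.26] F [-0.71 -0.03  0.5 ]
tip F now [65.83 -6.52 -4.44] F.force [ 0.18 -0.28  0.81] [-0.25  0.5   1.98  0.64  0.61 -0.58] 0.0010561269575050094
t 23.3833 d_tool mm [ 3.37  7.94 16.49] rot deg [-0.46  0.1   0.26] F [-0.71 -0.03  0.5 ]
tip F now [65.83 -6.52 -4.44] F.force [ 0.18 -0.28  0.81] [-0.25  0.5   1.98  0.64  0.61 -0.58] 0.0010561269575050094
t 23.3833 d_tool mm [ 8.17 13.14 29.72] rot deg [-0.46  0.1   0.26] F [-0.71 -0.03  0.5 ]
tip F now [65.83 -6.52 -4.44] F.force [ 0.18 -0.28  0.81] [-0.25  0.5   1.98  0.64  0.61 -0.58] 0.0010561269575050094
```

```bash
python3 -c "
from g import *
_,t=snap('top','t13.png');_,s=snap('scene','s13.png')
w=cv2.imread('pics/w13.png')
a=cv2.resize(w[130:530,130:690],(800-250,393));
t=cv2.resize(t[165:245,185:265,::-1],(250,250),interpolation=cv2.INTER_CUBIC);s=cv2.resize(s[130:220,240:330,::-1],(250,250),interpolation=cv2.INTER_CUBIC)
o=np.zeros((500,800,3),np.uint8);o[:393,:550]=a;o[:250,550:]=t;o[250:,550:]=s;cv2.imwrite('pics/c13.png',o)"
```

```text
(no output)
```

View pics/c13.png

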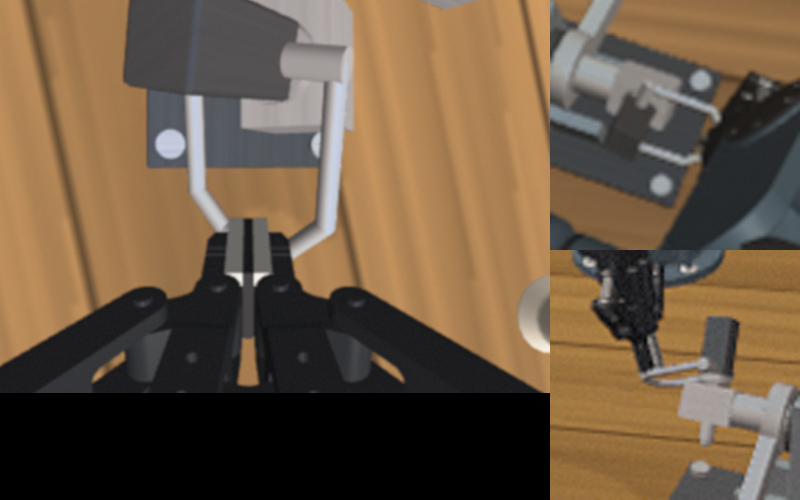

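The fingertips rest on the middle of the bow (crop about 250, 230) and the loop is starting to swing. The pin sits home and the legs straddle the shaft, so I'll keep pushing along the arc.

Call:
drive_tool:
  linear:
    - [0.9,2,4.1]
    - [0.9,2,4.1]
    - [0.9,2,4.1]
    - [0.9,2,4.1]
    - [1.6,1.7,4.4]
    - [1.6,1.7,4.4]
    - [0,0,0]
  rot:
    - [0,0,0]
    - [0,0,0]
    - [0,0,0]
    - [0,0,0]
    - [0,0,0]
    - [0,0,0]
    - [0,0,0]
  hand: [0,0,0,0,0,0,0]

```text
t: 24.12
tcp_pos: [0.519, 0.0801, 0.182]
tool_rot: [0.755, 0.628, 0.185, -0.041]
force: [0.2, -0.0, -0.5]
finger_gap: -0.001
```

```bash
cat > loopang.py <<'E'
from g import *
# bow from camera rays: closest swing angle (pin yaw assumed ps deg)
for c in("scene","top","wrist"):
    M,im=snap(c);l=cams.spot_point("loop_bow",c)
    for x in l[:2]:
        g=[(np.linalg.norm(proj(M,HM+F@R.from_euler("z",ps,degrees=True).apply([.068*np.cos(q),0,.014-.068*np.sin(q)]))-x["at"]),round(q,2),ps) for q in np.arange(0,1.45,.03) for ps in(-10,-5,0)]
        print(c,np.round(x["at"]),round(x["score"],2),"px err, swing, yaw:",sorted(g)[:2])
    l=cams.spot_point("pin_shoulder",c)
    if l: print("  shoulder",np.round(l[0]["at"],1),"hole proj",proj(M,HM).round(1),round(l[0]["score"],2))
E
python3 loopang.py;python3 -c "
from g import *
tip([48,-5,-33],(0,8));tip([40,-5,-41],(0,8))"
```

```text
scene [278. 190.] 0.65 px err, swing, yaw: [(np.float64(1.4481714731880462), np.float64(0.84), 0), (np.float64(1.546979169590874), np.float64(0.87), 0)]
  shoulder [300.1 178.3] hole proj [298.8 178.8] 0.82
top [234. 204.] 0.43 px err, swing, yaw: [(np.float64(0.6394054568409469), np.float64(0.72), -10), (np.float64(0.6708759577968179), np.float64(0.69), -10)]
  shoulder [245.5 149.9] hole proj [253.1 147. ] 0.65
t 24.5667 d_tool mm [ 1.   -0.3   3.39] rot deg [-0.24  0.14  0.24] F [-0.42 -0.74  0.18]
tip F now [ 50.2   -3.82 -30.48] F.force [ 0.81 -0.1   0.3 ] [-0.21  0.56  1.94  0.67  0.57 -0.58] 7.680713538028139e-05
t 24.5667 d_tool mm [ 6.09  3.14 12.89] rot deg [-0.24  0.14  0.24] F [-0.42 -0.74  0.18]
tip F now [ 50.2   -3.82 -30.48] F.force [ 0.81 -0.1   0.3 ] [-0.21  0.56  1.94  0.67  0.57 -0.58] 7.680713538028139e-05
```

Just at the over-centre point now, so a little further.

Call:
drive_tool:
  linear:
    - [1.5,0.8,3.5]
    - [1.5,0.8,3.5]
    - [1.5,0.8,3.5]
    - [1.5,0.8,3.5]
    - [0,0,0]
    - [0,0,0]
  rot:
    - [0,0,0]
    - [0,0,0]
    - [0,0,0]
    - [0,0,0]
    - [0,0,0]
    - [0,0,0]
  hand: [0,0,0,0,0,0]

```text
t: 25.07
tcp_pos: [0.5265, 0.0895, 0.1715]
tool_rot: [0.755, 0.628, 0.185, -0.04]
force: [-0.3, 0.6, -0.0]
finger_gap: -0.001
```

```bash
python3 loopang.py;python3 -c "
from g import *
tip([40,-5,-41],(0,8))"
```

```text
scene [292. 199.] 0.55 px err, swing, yaw: [(np.float64(1.2893980828780656), np.float64(1.44), -10), (np.float64(1.3973876115858412), np.float64(1.44), -5)]
  shoulder [298.3 179. ] hole proj [298.8 178.8] 0.61
top [222. 195.] 0.49 px err, swing, yaw: [(np.float64(1.3583380289001463), np.float64(1.38), -10), (np.float64(1.4725394918904908), np.float64(1.41), -10)]
  shoulder [211.9 197.9] hole proj [212.7 198.3] 0.55
  shoulder [232.7 172.6] hole proj [242.8 169.5] 0.79
t 25.5167 d_tool mm [-0.31 -0.74 -1.94] rot deg [-0.16  0.14  0.2 ] F [ 0.54 -0.04  0.33]
tip F now [ 39.2   -5.27 -42.85] F.force [-0.08  0.63 -0.04] [-0.19  0.59  1.93  0.68  0.55 -0.58] 0.0010961094409317987
```

Both cameras put the loop at about 1.4 rad, so it has snapped shut. Backing away outwards now.

Call:
drive_tool:
  linear:
    - [-3,-1,-5]
    - [-4,0,-10]
    - [-4,0,-20]
    - [0,0,-30]
    - [0,0,-30]
    - [0,0,-30]
    - [0,0,-20]
    - [0,0,0]
  rot:
    - [0,0,0]
    - [0,0,0]
    - [0,0,0]
    - [0,0,0]
    - [0,0,0]
    - [0,0,0]
    - [0,0,0]
    - [0,0,0]
  hand: [0,0,0,0,0,0,0,0]

```text
t: 26.18
tcp_pos: [0.4865, 0.0312, 0.3099]
tool_rot: [0.756, 0.627, 0.182, -0.04]
force: [0.3, 0.4, 0.2]
finger_gap: 0.001
```

```bash
python3 loopang.py; python3 a.py | grep -E "^(plain|plaque|fire|kiln)|(scene|top) (plaque|plain|fire|kiln)"
```

```text
scene [290. 196.] 0.63 px err, swing, yaw: [(np.float64(1.8312300793991425), np.float64(1.35), -10), (np.float64(1.8652861138730876), np.float64(1.38), -10)]
  shoulder [296.4 179.5] hole proj [298.8 178.8] 0.93
top [224. 191.] 0.46 px err, swing, yaw: [(np.float64(2.2163124414469793), np.float64(1.35), 0), (np.float64(2.311682456202996), np.float64(1.38), 0)]
  shoulder [210.6 200.2] hole proj [212.7 198.3] 0.57
wrist [282. 134.] 0.66 px err, swing, yaw: [(np.float64(2.2712153660674437), np.float64(1.41), 0), (np.float64(2.3066900838802673), np.float64(1.44), 0)]
  shoulder [251.  111.8] hole proj [257.9 109.8] 0.87
scene plain_pin [([177.0, 202.0], 0.59)]
scene plaque [([388.0, 222.0], 0.61), ([130.0, 252.0], 0.33)]
scene fire_brick [([133.0, 250.0], 0.71)]
scene kiln_prop [([206.0, 270.0], 0.79)]
top plain_pin [([341.0, 203.0], 0.52), ([295.0, 148.0], 0.37)]
top plaque [([128.0, 209.0], 0.71)]
top fire_brick [([367.0, 162.0], 0.59)]
top kiln_prop [([298.0, 147.0], 0.77)]
plain_pin [ 0.5857 -0.1759  0.0664] [np.float64(0.005703265349891458), np.float64(0.005703265349891364)]
plaque [0.5051 0.394  0.0091] [np.float64(0.00041422829408004357), np.float64(0.0004142282940801985)]
fire_brick [ 0.7285 -0.25    0.0069] [np.float64(0.0047864739957557655), np.float64(0.004786473995755847)]
kiln_prop [ 0.7521 -0.0502 -0.0057] [np.float64(0.0038482454779112615), np.float64(0.004636545310120237), np.float64(0.0012789243228459259)]
```

```bash
python3 -c "
from g import *
for k in range(2):
  for n,c0 in(('pin_shoulder',[0,0,0]),('pin_head',[0,0,44]),('loop_bow',[10,0,-53])):
    rs=[]
    for c in('scene','top','wrist'):
      M,_=snap(c)
      for x in cams.spot_point(n,c)[:1]:
        if np.linalg.norm(proj(M,HM+F@np.array(c0)/1000)-x['at'])<15: rs.append(ray(M,x['at']))
    if len(rs)>1:
      X,e=tri(rs);print(n,len(rs),1000*F.T@(X-HM),'expect',c0,np.array(e)*1000)
print(manip.sense()['t'])
M,im=snap('wrist')
for x in cams.regions_of('loop','wrist')[:1]: print(x['rect'],x['score'])
"
```

```text
pin_shoulder 3 [ 1.76 -5.57  0.49] expect [0, 0, 0] [2.86 2.45 1.41]
pin_head 3 [ 0.11 -7.48 47.1 ] expect [0, 0, 44] [1.63 3.87 2.41]
loop_bow 2 [ 12.98   6.56 -44.83] expect [10, 0, -53] [1.66 1.66]
pin_shoulder 3 [-3.11 -1.6   4.2 ] expect [0, 0, 0] [2.89 4.99 2.17]
pin_head 3 [-2.83 -2.77 45.73] expect [0, 0, 44] [0.78 5.59 5.79]
loop_bow 3 [ 10.08   1.69 -49.53] expect [10, 0, -53] [1.5  2.32 2.44]
29.7833
[273.9, 106.7, 300.9, 137.9] 0.59
```

```bash
python3 -c "
from station import order,manip
print(order.sign_off(),manip.sense()['t'])"
```

```text
the job is handed in; nothing more can be done
the job is handed in; nothing more can be done
```

The clamp is locked and the job is handed in: the hitch pin is home in the cross hole and its loop has snapped shut round the shaft end. That took about 30 s of the 59 s allowed; `sign_off` gives no verdict.

- **Pin:** I lifted it from the block, tilted it to the hole's axis and pushed it in until the shoulder pressed on the shaft at about 16 N. The tool was then within 0.2 mm of the computed home depth.
- **Loop:** On release the pin turned about 17° on its axis. I nudged the loop back until it was about 9° off, which left room for the legs to pass the shaft. Closed fingertips then pushed the bow down until it snapped shut, and the gripper backed clear.

**Last checks:**
- **Loop angle:** the three cameras read 1.35 to 1.41 rad (limit 1.3).
- **Bow depth:** 45 to 50 mm below the mouth (limit 38 mm), on the free-end side.
- **Pin shoulder:** 5 to 6 mm from the estimated mouth. The limit is 7 mm, but two readings disagreed by about 4 to 5 mm per axis, so these checks do not settle the seating on their own. The contact force and depth at insertion are the stronger evidence.
- **Bystanders:** three read within about 13 mm of their first readings (limit 20 mm), the brick being furthest off. The plaque's height reading shifted 25 mm because the first reading was poor; its position on the bench agreed within 2 mm. The gripper never went near any of them while low, except the plain pin during the grasp.

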